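# Put two amber pebbles into their pockets of the grading block

## Robot

A 7-joint arm with a two-finger parallel gripper is mounted at the origin on a cart in front of the work surface, level with it; the furniture and walls round the work are solid. World frame = base frame: x ahead of the robot, y to its left, z up, the work surface at z = 0. Lengths are in m, angles in rad, forces in N, time in s.
With the tool pointing down it reaches from about 0.425 to 0.825 m from the base axis. Payload 3.6 kg.
Tool frame: the origin (TCP) lies at the very end of the fingers, on their centre line; the grasp point (between the pads) lies 19 mm behind it; y points along the fingers, z is the direction in which the jaws open and shut, and the axes are right-handed (so a half turn about y gives the same grasp; the last joint's range is limited). The gripper opens to 93 mm and grips with 3 to 60 N. Pads are 15 mm wide; open, the fingers measure 128 mm over their backs; the gripper's body (75 mm by 188 mm) begins 65 mm behind the grasp point.
Start: joints at [-1.159, 0.615, -0.013, 1.423, 0.008, 1.103, -0.04], TCP at [0.276, 0.588, 0.219] pointing down, gripper open.
Joint ranges: [-3.12, 3.12], [-0.3, 2.06], [-1.34, 1.32], [0.26, 2.42], [-1.36, 4.5], [0.01, 1.98], [-2.84, 2.84]. Speed limits (rad/s): [2.79, 2.79, 3.14, 3.14, 3.14, 3.14, 3.14].

## Interface

Orientations are given as a rotation vector (axis times angle).
In Python, from plant import monitor, viewer, ctrl gives the robot as it stands.
- The arm moves only by the tool step_arm, never from a script. Its argument "rows" is a list of rows, each a list of 7 numbers: the shift along the tool's x, y, z in mm, then the turn, a rotation vector about the tool's x, y, z in degrees, then the closure in counts, from 0 (fully open) to 255 (shut). A call has 1 to 8 rows; each row is the pose to reach, as a shift and turn from the pose commanded when the call began, along the tool's axes at that moment; what a row does not reach only later rows make up. A row lasts 1/12 s, in which the tool goes at most 41.7 mm and 7.16 degrees, less where a joint would pass 70% of its speed; a pose out of reach is approached as far as the arm can. A call with a gripper value outside its range is refused whole. The fingers move at their own pace and stop on an object; "force" is the grip in N (left out, the last holds). Time passes only in rows, so rows that repeat a pose let the fingers close. It gives the time, the measured TCP pose, the force and the opening at its end, in the units of the state.
- monitor.observe(): the state, without advancing time (a new reading comes with each control period).
- viewer.grab_frame(name): name is "scene" or "top" or "wrist"; returns a dict with "img" (480x640x3 uint8, red, green, blue), "range_z" (480x640 float32, m along the optical axis (not along the pixel's ray), 0 where there is no reading), "fx", "fy", "cx", "cy" (pixels), "view" (4x4, takes a point from world to camera coordinates). Camera axes: x right, y up, looking along -z (the intrinsics and any distortion apply to the point x, -y, -z); pixel columns grow to the right and rows downward; lengths in m; the calibration is good to about 2 mm. A picture is of the moment at which its call begins.
- ctrl.job_done(): hands the job in, once; it reports no verdict.
The state is a dict: "clock": time; "joints": joint angles; "joint_velocities": joint speeds; "tau": joint torques, N m; "tcp_pos": TCP position; "eef_rot": TCP orientation; "wrist_force": force on the tool from outside, world axes, zero at the start; "ft_torque": the same for the moment, N m; "grip_width": opening from 0.0 (shut) to 1.0 (fully open).
Only numpy, scipy, OpenCV 4.12 (cv2) and the standard library are available. Lean on these libraries where they do the work, as an engineer would, in place of code of your own. Each camera call takes 0.05 s, during which the arm holds its last target.

## Task

Two thick amber pebbles stand out on the open table, one to the left and one to the right of the wooden grading block, among thin flakes and tools. Put both away in the block: the broad round one into the largest pocket, the slim egg-shaped one, now standing on end, into the smallest pocket. Bring each one down close to its pocket before you let go, because amber chips if it falls from a height; either may come to rest lying or leaning, as long as it sits down inside its pocket.

Things in the scene. Friction and masses are not known exactly. Their poses are not given: they have to be found in the camera images.
- pebble_center (a point): centre of the broad round amber pebble, a dark polished lump 34 mm wide (its x) by 47 mm long (its y) by 34 mm high (its z), lying loose on the table, 35 g. The point is half-way up, 17 mm above the table. Grasp it across its 34 mm width, half-way up. The flat flakes of amber lying about (under 20 mm thick) are not meant, nor any amber at the back of the table.
- drop_center (a point): centre of the slim egg-shaped amber pebble, orange-brown, 24 mm (its x) by 26 mm (its y) by 48 mm high (its z), standing loose on its blunt end on the table, 25 g. The point is half-way up, 24 mm above the table, where it is widest. Grasp it there from above, at any yaw; it can be tipped over by a knock. It and the broad pebble stand one on each side (left, right) of the grading block, either way round, 0.25 to 0.33 m from the robot's centre line.
- pocket_large (a point): centre of the floor of the largest pocket of the grading block. The block is a fixed piece of brown wood, 94 mm (x) by 232 mm (y) and 34 mm high, standing on the table, with a row of three square felt-lined pockets along its y axis, each 26 mm deep, floors 8 mm above the table, rims level at 34 mm; small brass plates mark its -x side. This pocket is 72 mm square, at the block's +y end. The axes are the block's: x across the row, y along it, z up.
- pocket_small (a point): centre of the floor of the smallest pocket, 54 mm square and 26 mm deep, at the block's -y end, 146 mm from the centre of the largest one; same axes. The 60 mm pocket between them already holds a flat flake of amber.
Mind the look-alikes: they are no part of the job. Leave any blue or purple look-alike of the part that bears pebble_center alone.

How it is judged:
By the outcome, as a careful person would: the job done as asked, in the order asked, and still so for the second after the job is handed in, with the robot touching nothing.
It also fails if it takes over 59 s, if anything falls off the work surface, if the arm or the gripper's body presses on something with over 40 N, if the wrist force passes 120 N, or if a joint passes its speed limit or range.

## Working session

There is one attempt and no reset: what is moved stays moved. The work goes in short steps, Python scripts to look and compute and a tool call to move; the robot and the scene stay as the last step left them, time stands still between calls to the robot, and variables do not carry over. Pictures are saved under pics/ and viewed, and the job is handed in when it is done.

Besides the shell and the picture viewer there is one more tool, called after "Request:" as a command line: name --pt "numbers of a row" for each row, then --argument value for the rest. step_arm: Moves the arm, as the interface text tells. Its arguments: {"type":"object","properties":{"rows":{"type":"array"},"force":{"type":"number"}},"required":["rows"]}

```bash
mkdir -p pics; ls; cat > h.py <<'E'
import numpy as np, cv2, pickle
from plant import monitor, viewer, ctrl
def grab(n):
    f=viewer.grab_frame(n); pickle.dump(f,open(f'{n}.pkl','wb')); return f
def w(f,u,v,d=None):
    d=f['range_z'][int(v),int(u)] if d is None else d
    p=np.array([(u-f['cx'])/f['fx']*d,-(v-f['cy'])/f['fy']*d,-d,1])
    return (np.linalg.inv(f['view'])@p)[:3]
def wz(f,u,v,z):
    a=w(f,u,v,1.0); T=np.linalg.inv(f['view']); c=T[:3,3]; r=a-c
    return c+r*(z-c[2])/r[2]
def save(n,img): cv2.imwrite(f'pics/{n}.png',img[:,:,::-1])
E
python3 - <<'E'
from h import *
s=monitor.observe()
for k,v in s.items(): print(k,np.round(v,4))
for n in ['scene','top']:
    f=grab(n); save(n+'0',f['img']); print(n,f.keys(),f['fx'],np.round(f['view'],3).tolist())
E
```

```text
pics
clock 0.0
joints [-1.1585  0.6159 -0.0126  1.4249  0.0081  1.1034 -0.0404]
joint_velocities [ 0.0019 -0.0005 -0.0001  0.0005  0.001  -0.0002 -0.0006]
tau [ 0.00000e+00 -4.58940e+01  2.09000e-01 -1.65743e+01 -6.11000e-02
  2.07000e-02  2.00000e-04]
tcp_pos [0.2758 0.5877 0.2175]
eef_rot [-1.5458  0.3446 -0.3438]
wrist_force [0.5138 0.6153 0.4974]
ft_torque [0.0307 0.0483 0.0192]
grip_width 1.0009
scene dict_keys(['img', 'range_z', 'fx', 'fy', 'cx', 'cy', 'view']) 499.7960473989747 [[0.848, -0.53, 0.019, -0.44], [0.38, 0.631, 0.676, -0.244], [-0.37, -0.566, 0.737, -1.001], [0.0, 0.0, 0.0, 1.0]]
top dict_keys(['img', 'range_z', 'fx', 'fy', 'cx', 'cy', 'view']) 474.23825315596997 [[0.03, -0.999, -0.019, -0.014], [0.998, 0.029, 0.058, -0.505], [-0.057, -0.02, 0.998, -0.91], [0.0, 0.0, 0.0, 1.0]]
```

View pics/scene0.png

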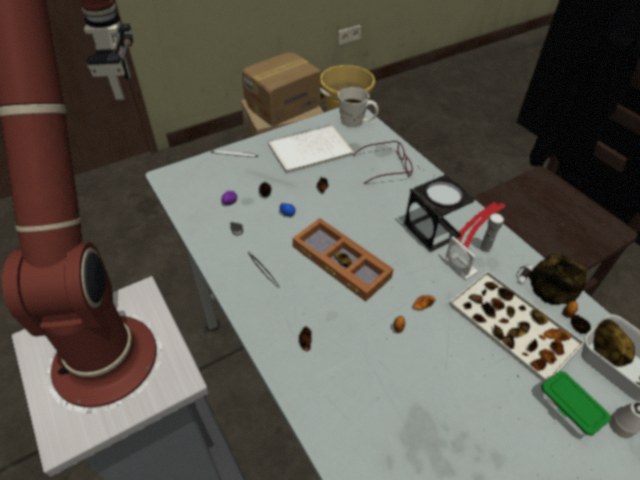

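View pics/top0.png

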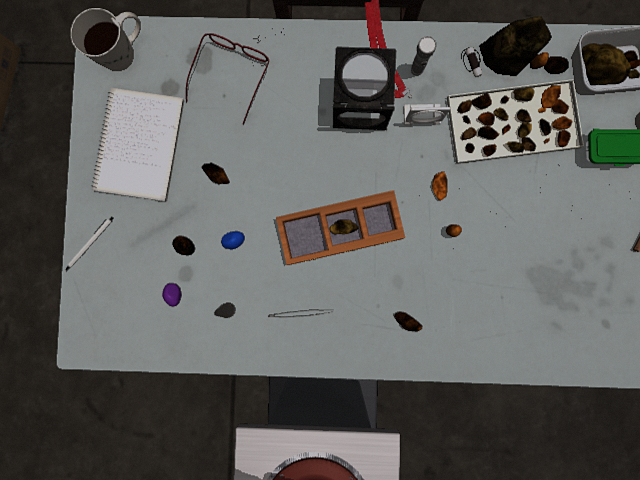

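```bash
python3 - <<'E'
from h import *
f=pickle.load(open('top.pkl','rb'))
im=f['img']
a=cv2.resize(im[150:330,140:340],None,fx=4,fy=4,interpolation=3)[:600]
b=cv2.resize(im[160:280,260:480],None,fx=3.6,fy=3.6,interpolation=3)
save('cropA',a);save('cropB',b)
for u,v in [(183,245),(225,310),(215,173),(232,240),(172,294),(454,231),(440,186),(408,321),(340,290)]:
    r=f['range_z'][v-14:v+15,u-14:u+15]
    P=np.array([w(f,uu,vv) for uu in range(u-16,u+17) for vv in range(v-16,v+17)])
    m=P[:,2]>0.008
    print(u,v,np.round(w(f,u,v),3),'n',m.sum(),'zmax',P[:,2].max().round(3),'zmin',np.median(P[~m,2]).round(4), P[m].min(0).round(3) if m.any() else 0,P[m].max(0).round(3) if m.any() else 0)
E
```

```text
183 245 [0.5   0.268 0.035] n 337 zmax 0.937 zmin 0.001 [ 0.452 -0.018  0.011] [0.518 0.294 0.937]
225 310 [0.377 0.186 0.017] n 217 zmax 0.937 zmin 0.0011 [ 0.363 -0.018  0.008] [0.452 0.207 0.937]
215 173 [0.645 0.217 0.016] n 364 zmax 0.937 zmin 0.0013 [ 0.452 -0.018  0.008] [0.667 0.244 0.937]
232 240 [0.512 0.174 0.034] n 330 zmax 0.937 zmin 0.0012 [ 0.452 -0.018  0.014] [0.531 0.198 0.937]
172 294 [0.405 0.286 0.031] n 353 zmax 0.937 zmin 0.0011 [ 0.382 -0.018  0.008] [0.452 0.306 0.937]
454 231 [ 0.54  -0.247  0.043] n 165 zmax 0.937 zmin 0.0014 [ 0.452 -0.261  0.01 ] [ 0.556 -0.018  0.937]
440 186 [ 0.63  -0.225  0.016] n 333 zmax 0.937 zmin 0.0015 [ 0.452 -0.239  0.008] [ 0.662 -0.018  0.937]
408 321 [ 0.367 -0.168  0.014] n 283 zmax 0.937 zmin 0.0015 [ 0.349 -0.194  0.008] [ 0.452 -0.018  0.937]
340 290 [ 0.422 -0.036  0.002] n 7 zmax 0.937 zmin 0.0012 [ 0.452 -0.018  0.937] [ 0.452 -0.018  0.937]
```

View pics/cropA.png

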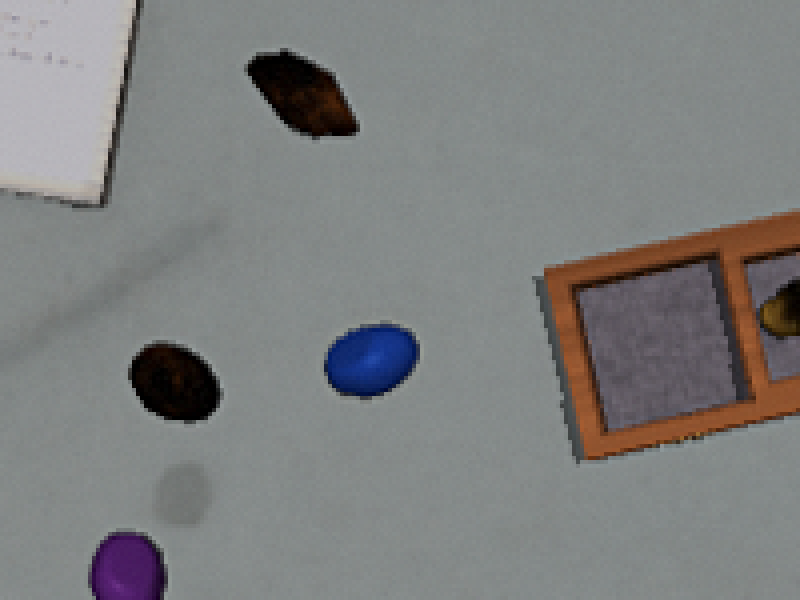

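View pics/cropB.png

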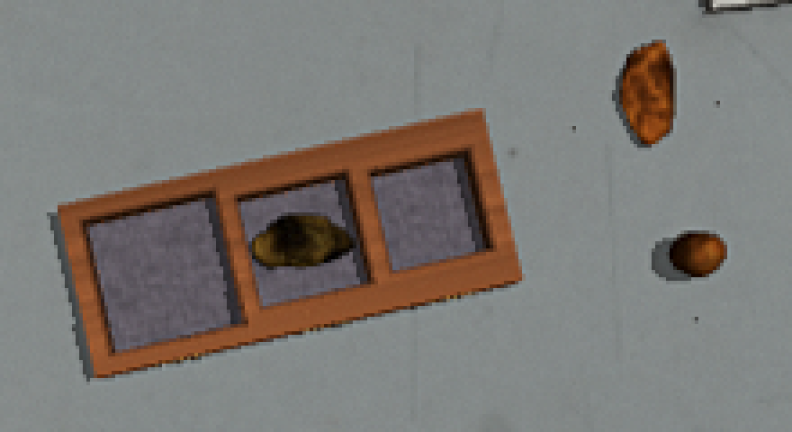

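Candidates for the broad pebble:
- dark lump (183,245), 35 mm high, which is my choice
- flake (215,173), 16 mm
- grey stone (225,310), 17 mm
- blue (232,240) and purple (172,294) look-alikes

Candidates for the egg:
- standing one at (454,231), about 45 mm high, which is my choice
- flake (440,186), 16 mm

The brass plates are on the near side of the block. The largest pocket is at the left, centred about (305,238), and the smallest is at about (379,219).

```bash
python3 - <<'E'
from h import *
from scipy.spatial.transform import Rotation as R
f=pickle.load(open('top.pkl','rb'))
H,W=480,640
uu,vv=np.meshgrid(np.arange(W),np.arange(H)); d=f['range_z']
P=np.stack([(uu-f['cx'])/f['fx']*d,-(vv-f['cy'])/f['fy']*d,-d,np.ones_like(d)],-1)@np.linalg.inv(f['view']).T
P=P[...,:3]; P[d==0]=0
np.save('top_P.npy',P)
def obj(u,v,r,zl):
    m=np.zeros((H,W),np.uint8); m[v-r:v+r,u-r:u+r]=((P[v-r:v+r,u-r:u+r,2]>zl))*1
    n,l,s,c=cv2.connectedComponentsWithStats(m); k=l[v,u]; return l==k
for nm,u,v,z in [('peb',183,245,.017),('egg',454,231,.024)]:
    m=obj(u,v,20,0.007); 
    cs=max(cv2.findContours(m.astype(np.uint8),0,1)[0],key=len)[:,0]
    q=np.array([wz(f,a,b,z)[:2] for a,b in cs])
    (c,ax,an)=cv2.fitEllipse((q*1000).astype(np.float32)); print(nm,'ellipse mm',c,ax,an,'ptsmean',P[m].mean(0).round(4),'zmax',P[m][:,2].max(), m.sum())
# block
m=obj(283,230,0+140,0.024) if False else ((abs(P[...,2]-.034)<.008)&(uu>260)&(uu<420)&(vv>180)&(vv<275))
n,l,s,c=cv2.connectedComponentsWithStats(m.astype(np.uint8)); k=1+np.argmax(s[1:,4]); mm=l==k
q=P[mm]; r=cv2.minAreaRect((q[:,:2]*1000).astype(np.float32)); print('block',r,np.median(q[:,2]))
print(cv2.boxPoints(r))
s=monitor.observe(); print(R.from_rotvec(s['eef_rot']).as_matrix().round(3))
E
```

```text
peb ellipse mm (500.5865478515625, 272.7434387207031) (32.49799728393555, 45.95543670654297) 151.67645263671875 ptsmean [0.5001 0.2694 0.0273] zmax 0.03743854653594669 332
egg ellipse mm (544.7158813476562, -250.3792724609375) (23.14809799194336, 29.30637550354004) 6.685123920440674 ptsmean [ 0.5434 -0.2469  0.0375] zmax 0.05039516690614387 162
block ((543.1348266601562, -32.31800079345703), (94.91138458251953, 232.11322021484375), 14.760050773620605) 0.0350820334622054
[[ 467.6772    67.81853]
 [ 526.81305 -156.63525]
 [ 618.59247 -132.45453]
 [ 559.4566    91.99925]]
[[ 0.905 -0.001  0.425]
 [-0.425 -0.002  0.905]
 [ 0.    -1.    -0.002]]
```

```bash
cat >> h.py <<'E'
from scipy.spatial.transform import Rotation as R
def goal(p,yaw_deg):
    "print tool-axis shift (mm) and turn (deg) from the present pose to TCP p, pointing down, jaw yaw (deg, mod 180)"
    s=monitor.observe(); A=R.from_rotvec(s['eef_rot']); M=A.as_matrix()
    d=M.T@(np.array(p)-s['tcp_pos'])*1000
    for y in (yaw_deg,yaw_deg+180):
        a=np.radians(y); z=np.array([np.cos(a),np.sin(a),0]); yy=np.array([0,0,-1.]); x=np.cross(yy,z)
        T=R.from_matrix(np.stack([x,yy,z],1)); t=np.degrees((A.inv()*T).as_rotvec())
        print('shift',d.round(1),'turn',t.round(2))
    print('now',s['tcp_pos'].round(4),'grip',s['grip_width'],'clk',s['clock'],'F',s['wrist_force'].round(1),'q',s['joints'].round(2))
def show(name,new,crop=None,k=1):
    f=grab(name); im=f['img']
    if crop: u0,v0,u1,v1=crop; im=im[v0:v1,u0:u1]
    if k!=1: im=cv2.resize(im,None,fx=k,fy=k,interpolation=3)
    save(new,im); return f
E
python3 - <<'E'
from h import *
goal([.5006,.2727,.15],-28.3)
show('wrist','wr0')
P=np.load('top_P.npy')
f=pickle.load(open('top.pkl','rb'))
for p in [(.5257,.0339,.009),(.5629,-.1072,.009)]:
    c=f['view']@np.array([*p,1]); print(f['cx']+f['fx']*c[0]/-c[2], f['cy']+f['fy']*-c[1]/-c[2])
E
```

```text
shift [ 337.3   68.1 -189.6] turn [ 0.1  93.17  0.11]
shift [ 337.3   68.1 -189.6] turn [  0.1  -86.83  -0.1 ]
now [0.2758 0.5878 0.2176] grip 1.0035587578120753 clk 0.1 F [-0.1  0.3  0.3] q [-1.16  0.62 -0.01  1.42  0.01  1.1  -0.04]
305.91882303007617 235.9870733707112
378.3125256083624 219.14523454398133
```

View pics/wr0.png

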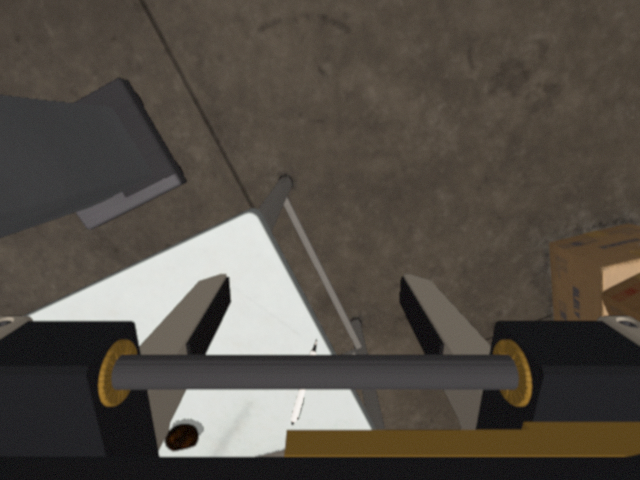

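The fingertips taper, with thin tips at (205–230,280) and (402–430,280), so there is room in the pockets. Moving above the broad pebble now.

Request:
step_arm --pt "20 4 -11 0 4 0 0" --pt "54 10 -30 0 11 0 0" --pt "88 17 -50 0 18 0 0" --pt "122 23 -69 0 25 0 0" --pt "156 30 -88 0 32 0 0" --pt "190 36 -107 0 39 0 0" --pt "222 42 -125 0 46 0 0" --pt "250 48 -141 0 52 0 0"

```text
clock: 0.82
tcp_pos: [0.4439, 0.3518, 0.1704]
eef_rot: [-1.305, 1.047, -1.049]
wrist_force: [0.5, -0.4, -0.3]
grip_width: 1.003
```

```bash
python3 - <<'E'
from h import *
goal([.5006,.2727,.12],-28.3)
E
```

```text
shift [89.4 50.5 38.3] turn [-3.000e-02  4.072e+01  6.000e-02]
shift [89.4 50.5 38.3] turn [ 7.0000e-02 -1.3928e+02  4.0000e-02]
now [0.4439 0.3518 0.1704] grip 1.003056315966619 clk 0.8167 F [ 0.5 -0.4 -0.3] q [-0.86  0.55  0.23  1.74 -0.16  0.88 -0.34]
```

Request:
step_arm --pt "14 8 6 0 6 0 0" --pt "29 16 12 0 13 0 0" --pt "44 25 19 0 20 0 0" --pt "60 34 26 0 27 0 0" --pt "75 42 32 0 34 0 0" --pt "85 48 36 0 39 0 0" --pt "89 50 38 0 41 0 0" --pt "89 50 38 0 41 0 0"

```text
clock: 1.48
tcp_pos: [0.4996, 0.275, 0.12]
eef_rot: [-0.936, 1.562, -1.564]
wrist_force: [-0.8, -0.5, 0.0]
grip_width: 1.0
```

```bash
python3 - <<'E'
from h import *
goal([.5006,.2727,-.002],-28.3)
f=show('wrist','wr1')
f=show('top','top1',(140,150,340,300),4)
E
```

```text
shift [  1.3 122.    1.9] turn [0.   0.06 0.11]
shift [  1.3 122.    1.9] turn [ 1.7000e-01 -1.7994e+02 -0.0000e+00]
now [0.4996 0.275  0.12  ] grip 1.0003084231344403 clk 1.4833 F [-0.8 -0.5  0. ] q [-0.8   0.64  0.41  1.78 -0.33  0.79 -0.72]
```

View pics/wr1.png

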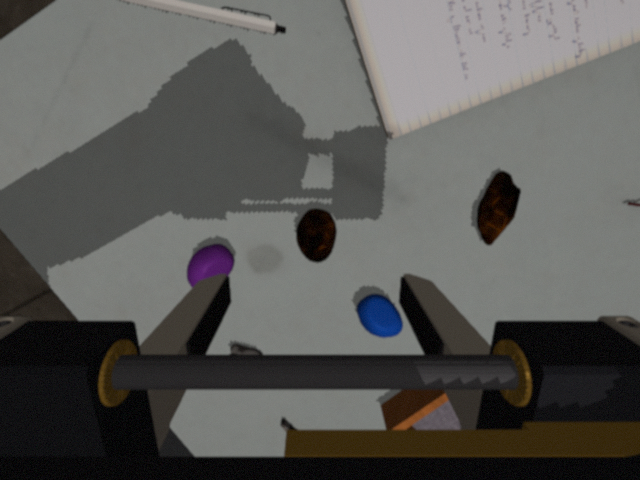

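View pics/top1.png

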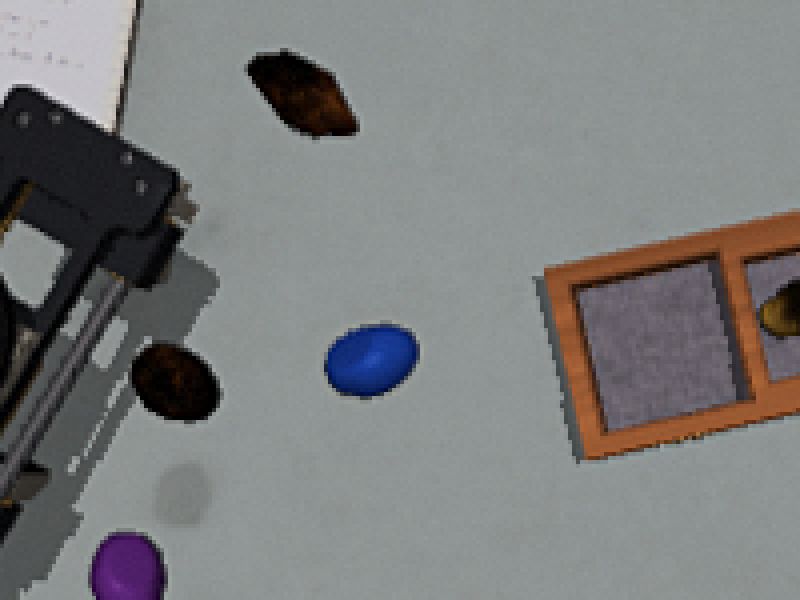

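```bash
python3 - <<'E'
from h import *
f=pickle.load(open('wrist.pkl','rb'))
uu,vv=np.meshgrid(np.arange(640),np.arange(480)); d=f['range_z']
P=np.stack([(uu-f['cx'])/f['fx']*d,-(vv-f['cy'])/f['fy']*d,-d,np.ones_like(d)],-1)@np.linalg.inv(f['view']).T
m=((P[...,2]>.007)&(uu>285)&(uu<350)&(vv>195)&(vv<275)).astype(np.uint8)
cs=max(cv2.findContours(m,0,1)[0],key=len)[:,0]
q=np.array([wz(f,a,b,.017)[:2] for a,b in cs])
print(cv2.fitEllipse((q*1000).astype(np.float32)), cv2.fitEllipse(cs))
print('cam',np.linalg.inv(f['view'])[:3,3], P[m>0][:,:3].mean(0))
E
```

```text
((497.9366149902344, 272.6446838378906), (33.19374465942383, 47.77326965332031), 149.6174774169922) ((315.87274169921875, 234.04835510253906), (39.218257904052734, 53.75590133666992), 2.742441415786743)
cam [0.53737305 0.34840019 0.28673477] [0.50021212 0.27686926 0.03054138]
```

Request:
step_arm --pt "1 10 0 0 1 0 0" --pt "2 30 1 0 1 0 0" --pt "2 54 1 0 1 0 0" --pt "2 78 1 0 1 0 0" --pt "2 98 1 0 1 0 0" --pt "2 110 1 0 1 0 0" --pt "2 117 1 0 1 0 0" --pt "2 117 1 0 1 0 0"

```text
clock: 2.25
tcp_pos: [0.4983, 0.2741, 0.0024]
eef_rot: [-0.927, 1.574, -1.573]
wrist_force: [0.3, -0.1, 0.2]
grip_width: 1.0
```

```bash
python3 - <<'E'
from h import *
goal([.4992,.2727,.002],-29.5)
f=show('wrist','wr2')
E
```

```text
shift [0.8 0.4 1.4] turn [0.09 0.4  0.11]
shift [0.8 0.4 1.4] turn [ 1.700e-01 -1.796e+02 -1.500e-01]
now [0.4983 0.2741 0.0024] grip 0.9999700351409546 clk 2.25 F [ 0.3 -0.1  0.2] q [-0.73  0.8   0.31  1.86 -0.43  0.55 -0.65]
```

View pics/wr2.png

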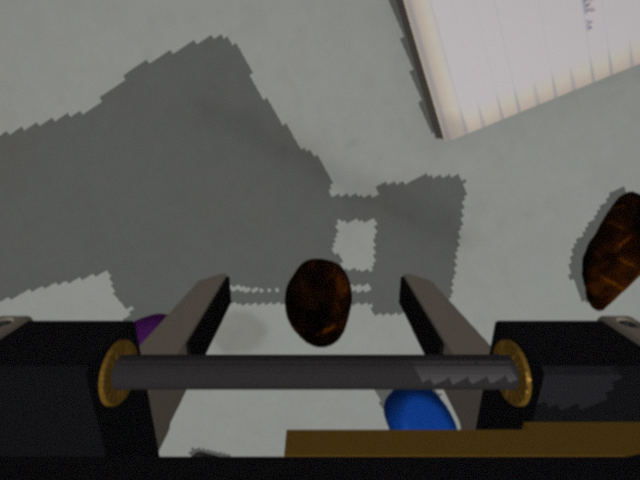

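The pebble sits between the pads: it spans u 286–352 and the tips are at 229 and 401. Closing.

Request:
step_arm --pt "1 0 1 0 0 0 100" --pt "1 0 1 0 0 0 170" --pt "1 0 1 0 0 0 255" --pt "1 0 1 0 0 0 255" --pt "1 0 1 0 0 0 255" --pt "1 0 1 0 0 0 255" --pt "1 0 1 0 0 0 255" --pt "1 0 1 0 0 0 255" --force 15

```text
clock: 2.97
tcp_pos: [0.4997, 0.2727, 0.0037]
eef_rot: [-0.924, 1.573, -1.573]
wrist_force: [-0.1, -0.3, -0.3]
grip_width: 0.477
```

Request:
step_arm --pt "0 0 0 0 0 0 255" --pt "0 -8 0 0 0 0 255" --pt "0 -24 0 0 0 0 255" --pt "0 -44 0 0 0 0 255" --pt "0 -64 0 0 0 0 255" --pt "0 -76 0 0 0 0 255" --pt "0 -80 0 0 0 0 255" --pt "0 -80 0 0 0 0 255"

```text
clock: 3.63
tcp_pos: [0.5004, 0.273, 0.085]
eef_rot: [-0.921, 1.572, -1.572]
wrist_force: [-0.8, -0.3, -0.4]
grip_width: 0.354
```

```bash
python3 - <<'E'
from h import *
goal([.5257,.0339,.085],-29.5)
goal([.5257,.0339,.085],-30.2)
f=show('wrist','wr3')
E
```

```text
shift [196.5  -0.2 138.5] turn [-0.07  0.36 -0.13]
shift [196.5  -0.2 138.5] turn [-2.0000e-01 -1.7964e+02  1.1000e-01]
now [0.5004 0.273  0.085 ] grip 0.35424857038601365 clk 3.6333 F [-0.8 -0.3 -0.4] q [-0.78  0.68  0.38  1.81 -0.37  0.71 -0.7 ]
shift [196.5  -0.2 138.5] turn [-0.07  1.06 -0.13]
shift [196.5  -0.2 138.5] turn [-2.0000e-01 -1.7894e+02  1.1000e-01]
now [0.5004 0.273  0.085 ] grip 0.35424857038601365 clk 3.6333 F [-0.8 -0.3 -0.4] q [-0.78  0.68  0.38  1.81 -0.37  0.71 -0.7 ]
```

View pics/wr3.png

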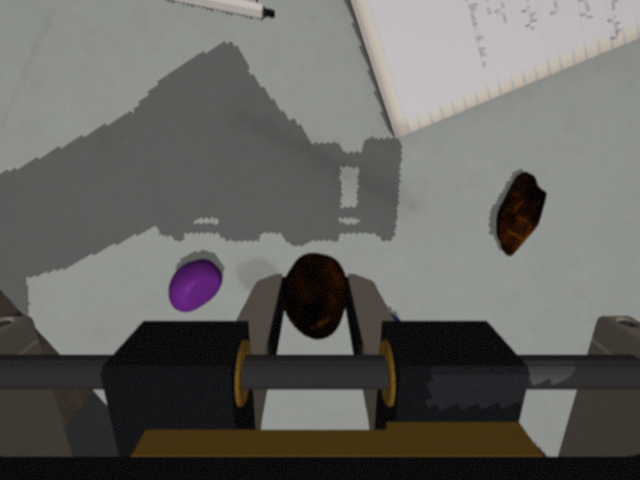

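```bash
python3 - <<'E'
from h import *
f=pickle.load(open('wrist.pkl','rb'))
print([w(f,u,v).round(4).tolist() for u,v in [(315,270),(315,285),(315,300),(315,320)]])
d=f['range_z'][255:338,290:340]; 
P=np.array([w(f,u,v) for u in range(292,340) for v in range(258,335)]); print(np.percentile(P[:,2],[0,5,50,95,99,100]).round(4))
f=show('scene','sc3')
E
```

```text
[[0.5083, 0.2899, 0.1057], [0.5052, 0.2843, 0.1087], [0.5017, 0.2781, 0.11], [0.4968, 0.2694, 0.1114]]
[-0.0009  0.0954  0.1069  0.1122  0.1131  0.2521]
```

View pics/sc3.png

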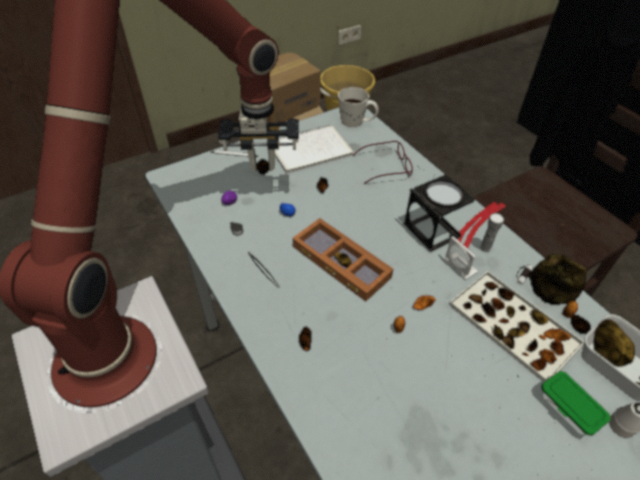

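Request:
step_arm --pt "12 0 8 0 0 0 255" --pt "36 0 25 0 0 0 255" --pt "66 0 46 0 0 0 255" --pt "98 0 69 0 0 0 255" --pt "130 0 92 0 1 0 255" --pt "160 0 113 0 1 0 255" --pt "184 0 130 0 1 0 255" --pt "197 0 139 0 1 0 255"

```text
clock: 4.4
tcp_pos: [0.5243, 0.0258, 0.0831]
eef_rot: [-0.911, 1.589, -1.594]
wrist_force: [-0.7, -1.1, -0.6]
grip_width: 0.347
```

Request:
step_arm --pt "0 0 0 0 0 0 255" --pt "0 0 0 0 0 0 255"

```text
clock: 4.57
tcp_pos: [0.5243, 0.0311, 0.083]
eef_rot: [-0.912, 1.589, -1.588]
wrist_force: [-0.4, 1.0, 0.2]
grip_width: 0.348
```

```bash
python3 - <<'E'
from h import *
goal([.5257,.0339,.018],-30.2)
f=show('wrist','wr4')
f=show('top','top4',(240,150,440,300),4)
E
```

```text
shift [-3.2 65.  -0.1] turn [ 0.09 -0.14  0.08]
shift [-3.2 65.  -0.1] turn [-1.3000e-01  1.7986e+02  1.3000e-01]
now [0.5243 0.0311 0.083 ] grip 0.3475968210955114 clk 4.5667 F [-0.4  1.   0.2] q [-0.32  0.63  0.34  1.94 -0.34  0.63 -0.3 ]
```

View pics/wr4.png

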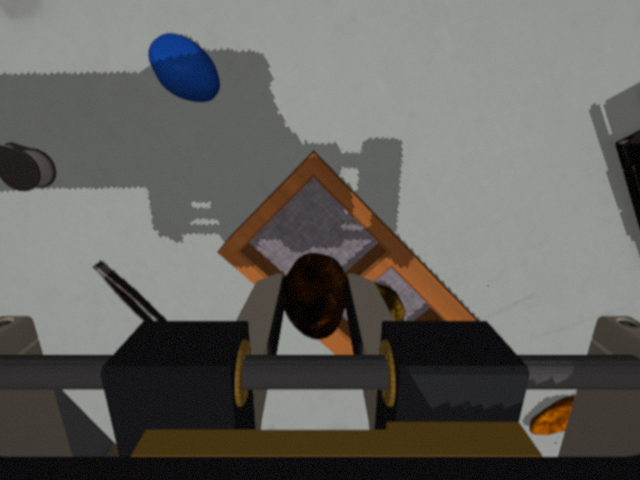

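View pics/top4.png

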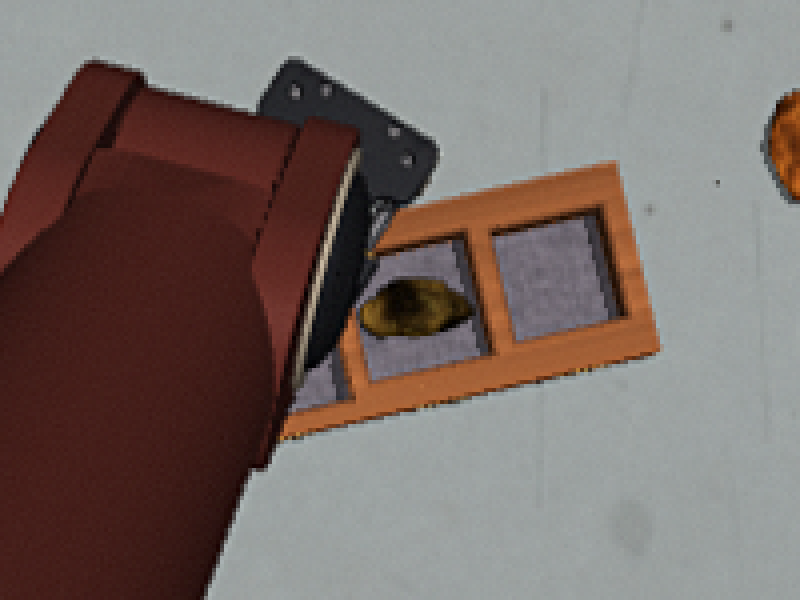

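```bash
python3 - <<'E'
from h import *
f=pickle.load(open('wrist.pkl','rb'))
for p in [(314,152),(219,251),(314,177),(249,243),(380,240)]: print(p,(wz(f,*p,.034)*1000).round(1))
a=np.radians(14.76);x=np.array([np.cos(a),np.sin(a)]);y=np.array([-np.sin(a),np.cos(a)]);c=np.array([525.7,33.9])
print('exp inner ++',c+36*x+36*y,' -+',c-36*x+36*y,'+-',c+36*x-36*y)
E
```

```text
(314, 152) [557.5  91.3  34. ]
(219, 251) [467.5  67.3  34. ]
(314, 177) [549.6  77.9  34. ]
(249, 243) [488.6  61.7  34. ]
(380, 240) [566.7  18.3  34. ]
exp inner ++ [551.34030743  77.88379968]  -+ [481.71620032  59.54030743] +- [569.68379968   8.25969257]
```

The pocket corners agree with the top camera to about 2 mm. Lowering slowly.

Request:
step_arm --pt "-2 8 0 0 0 0 255" --pt "-3 22 0 0 0 0 255" --pt "-3 36 0 0 0 0 255" --pt "-3 48 0 0 0 0 255" --pt "-3 56 0 0 0 0 255" --pt "-3 60 0 0 0 0 255" --pt "-3 60 0 0 0 0 255" --pt "-3 60 0 0 0 0 255"

```text
clock: 5.33
tcp_pos: [0.5268, 0.0359, 0.0236]
eef_rot: [-0.913, 1.585, -1.585]
wrist_force: [0.2, -0.5, -0.4]
grip_width: 0.352
```

```bash
python3 - <<'E'
from h import *
goal([.525,.0337,.018],-30.2)
f=show('wrist','wr5')
P=np.array([w(f,u,v) for u in range(295,335) for v in range(275,330)]); print(np.percentile(P[:,2],[50,95,99]).round(4))
E
```

```text
shift [ 2.8  5.6 -0.4] turn [ 0.   0.1 -0. ]
shift [ 2.8  5.6 -0.4] turn [  -0.  -179.9   -0. ]
now [0.5268 0.0359 0.0236] grip 0.3518167453000319 clk 5.3333 F [ 0.2 -0.5 -0.4] q [-0.29  0.73  0.28  1.97 -0.39  0.5  -0.26]
[0.0477 0.0512 0.052 ]
```

View pics/wr5.png

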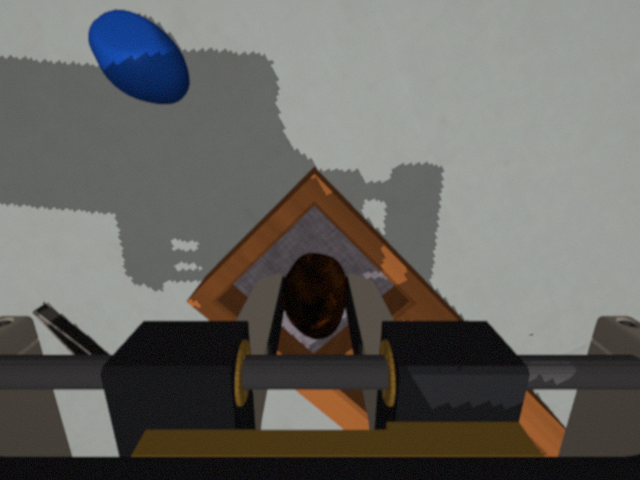

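Request:
step_arm --pt "2 2 0 0 0 0 255" --pt "3 4 0 0 0 0 255" --pt "3 6 0 0 0 0 255" --pt "3 7 0 0 0 0 255" --pt "3 7 0 0 0 0 255" --pt "3 7 0 0 0 0 255"

```text
clock: 5.88
tcp_pos: [0.5252, 0.0329, 0.0166]
eef_rot: [-0.913, 1.585, -1.585]
wrist_force: [-0.1, 0.2, -0.5]
grip_width: 0.349
```

```bash
python3 - <<'E'
from h import *
goal([.525,.0337,.1],-30.2)
E
```

```text
shift [ -0.6 -83.4  -0.6] turn [ 0.    0.06 -0.  ]
shift [ -0.6 -83.4  -0.6] turn [  -0.   -179.94   -0.  ]
now [0.5252 0.0329 0.0166] grip 0.34925635000083044 clk 5.8833 F [-0.1  0.2 -0.5] q [-0.28  0.74  0.27  1.97 -0.39  0.48 -0.25]
```

Request:
step_arm --pt "0 0 0 0 0 0 160" --pt "0 0 0 0 0 0 152" --pt "0 0 0 0 0 0 146" --pt "0 0 0 0 0 0 146" --pt "0 0 0 0 0 0 146" --pt "0 0 0 0 0 0 146" --force 8

```text
clock: 6.38
tcp_pos: [0.5252, 0.0329, 0.0167]
eef_rot: [-0.913, 1.585, -1.585]
wrist_force: [-0.3, -0.4, -0.4]
grip_width: 0.427
```

Request:
step_arm --pt "0 -4 0 0 0 0 146" --pt "0 -14 0 0 0 0 146" --pt "0 -30 0 0 0 0 146" --pt "0 -54 0 0 0 0 146" --pt "0 -78 0 0 0 0 120" --pt "0 -94 0 0 0 0 60" --pt "0 -100 0 0 0 0 0" --pt "0 -100 0 0 0 0 0"

```text
clock: 7.05
tcp_pos: [0.5264, 0.0329, 0.1187]
eef_rot: [-0.909, 1.583, -1.586]
wrist_force: [0.6, -0.6, -1.1]
grip_width: 0.666
```

```bash
python3 - <<'E'
from h import *
goal([.5447,-.2504,.13],-75)
f=show('wrist','wr6')
f=show('top','top6')
P=np.array([w(f,u,v) for u in range(440,468) for v in range(215,245)]); print(np.percentile(P[:,2],[50,95,99]).round(4))
E
```

```text
shift [235.8 -11.4 158.1] turn [-0.12 44.87 -0.21]
shift [235.8 -11.4 158.1] turn [  -0.26 -135.13    0.15]
now [0.5264 0.0329 0.1187] grip 0.6660856565402713 clk 7.05 F [ 0.6 -0.6 -1.1] q [-0.35  0.58  0.37  1.91 -0.31  0.71 -0.32]
[0.002  0.0453 0.0487]
```

View pics/wr6.png

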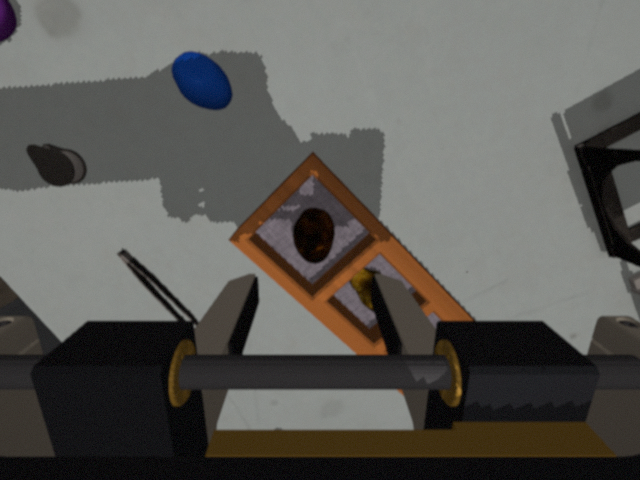

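View pics/top6.png

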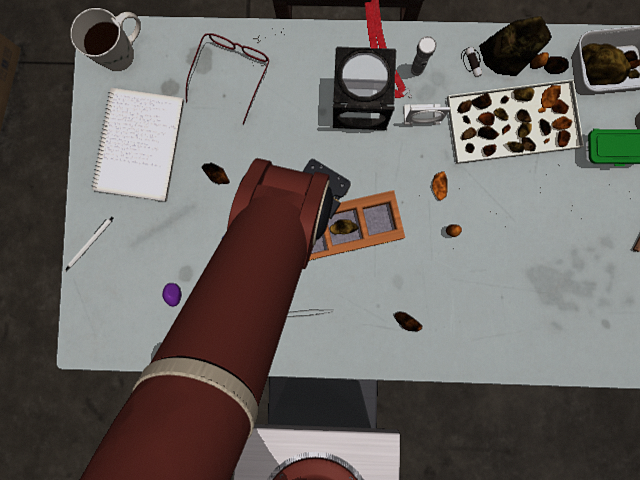

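The broad pebble lies in the large pocket, at wrist pixel (314,235), and the egg is still standing at (454,231). Moving to the egg at the same yaw, which is diagonal to the pockets.

Request:
step_arm --pt "14 0 9 0 0 0 0" --pt "40 0 27 0 0 0 0" --pt "70 0 47 0 0 0 0" --pt "102 0 68 0 0 0 0" --pt "134 0 90 0 0 0 0" --pt "166 0 111 0 0 0 0" --pt "198 0 133 0 0 0 0" --pt "222 0 149 0 0 0 0"

```text
clock: 7.82
tcp_pos: [0.5411, -0.2379, 0.1151]
eef_rot: [-0.914, 1.589, -1.588]
wrist_force: [0.6, -0.5, -0.6]
grip_width: 1.001
```

Request:
step_arm --pt "0 0 0 0 0 0 0" --pt "0 0 0 0 0 0 0" --pt "0 0 0 0 0 0 0"

```text
clock: 8.07
tcp_pos: [0.5419, -0.2324, 0.1152]
eef_rot: [-0.914, 1.588, -1.582]
wrist_force: [0.2, 0.9, 0.8]
grip_width: 1.001
```

```bash
python3 - <<'E'
from h import *
goal([.5447,-.2504,.12],-30.2)
f=show('wrist','wr7')
uu,vv=np.meshgrid(np.arange(640),np.arange(480)); d=f['range_z']
P=np.stack([(uu-f['cx'])/f['fx']*d,-(vv-f['cy'])/f['fy']*d,-d,np.ones_like(d)],-1)@np.linalg.inv(f['view']).T
X=P[...,:3]
m=((X[...,2]>.006)&(X[...,2]<.06)&(np.hypot(X[...,0]-.5447,X[...,1]+.2504)<.035)&(d>0)).astype(np.uint8)
cs=max(cv2.findContours(m,0,1)[0],key=len)[:,0]
q=np.array([wz(f,a,b,.024)[:2] for a,b in cs])
print(cv2.fitEllipse((q*1000).astype(np.float32)), cv2.fitEllipse(cs)); k=X[m>0]; print(k[k[:,2]>.044].mean(0),k.max(0))
print(np.linalg.inv(f['view'])[:3,3])
E
```

```text
shift [14.2 -4.9 11.4] turn [ 0.2   0.09 -0.05]
shift [14.2 -4.9 11.4] turn [-7.0000e-02 -1.7991e+02 -3.2000e-01]
now [ 0.5419 -0.2324  0.1152] grip 1.0007013814836443 clk 8.0667 F [0.2 0.9 0.8] q [ 0.16  0.66  0.34  1.73 -0.29  0.81  0.11]
((541.990966796875, -250.7509307861328), (23.51097297668457, 33.91486358642578), 158.8196563720703) ((327.9825134277344, 254.01068115234375), (28.491342544555664, 38.53615951538086), 170.69534301757812)
[ 0.54336635 -0.25070045  0.04650177] [ 0.55409859 -0.23749905  0.04988665]
[ 0.58234892 -0.16094422  0.28213497]
```

View pics/wr7.png

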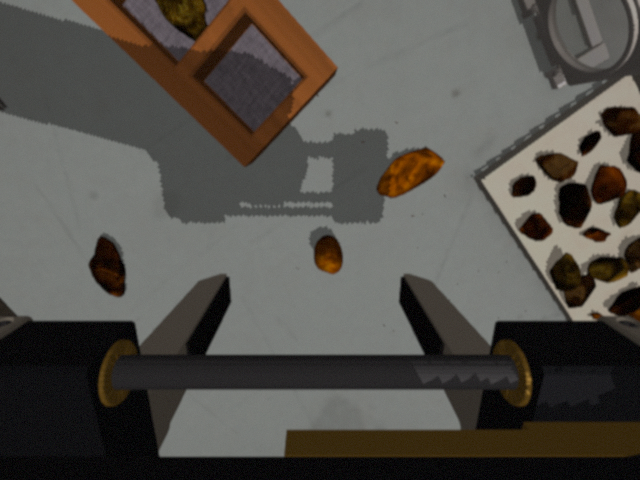

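Request:
step_arm --pt "5 2 4 0 0 0 0" --pt "11 8 8 0 0 0 0" --pt "15 18 10 0 0 0 0" --pt "15 32 10 0 0 0 0" --pt "15 42 10 0 0 0 0" --pt "15 45 10 0 0 0 0" --pt "15 45 10 0 0 0 0"

```text
clock: 8.7
tcp_pos: [0.5428, -0.2513, 0.0701]
eef_rot: [-0.915, 1.588, -1.583]
wrist_force: [-0.3, 0.4, 0.2]
grip_width: 0.996
```

```bash
python3 - <<'E'
from h import *
goal([.5434,-.2506,.008],-30.2)
f=show('wrist','wr8')
uu,vv=np.meshgrid(np.arange(640),np.arange(480)); d=f['range_z']
P=np.stack([(uu-f['cx'])/f['fx']*d,-(vv-f['cy'])/f['fy']*d,-d,np.ones_like(d)],-1)@np.linalg.inv(f['view']).T
X=P[...,:3]
m=((X[...,2]>.006)&(X[...,2]<.06)&(np.hypot(X[...,0]-.5447,X[...,1]+.2504)<.03)&(d>0)).astype(np.uint8)
cs=max(cv2.findContours(m,0,1)[0],key=len)[:,0]
q=np.array([wz(f,a,b,.024)[:2] for a,b in cs])
print(cv2.fitEllipse((q*1000).astype(np.float32)), cv2.fitEllipse(cs)); k=X[m>0]; print(k[k[:,2]>.044].mean(0),k.max(0))
E
```

```text
shift [-0.9 62.1  0.3] turn [0.18 0.07 0.01]
shift [-0.9 62.1  0.3] turn [ 2.0000e-02 -1.7993e+02 -2.8000e-01]
now [ 0.5428 -0.2513  0.0701] grip 0.9959726672942781 clk 8.7 F [-0.3  0.4  0.2] q [ 0.21  0.73  0.31  1.74 -0.31  0.73  0.16]
((541.77490234375, -250.96487426757812), (23.839004516601562, 34.117889404296875), 154.71481323242188) ((315.3186340332031, 255.7868194580078), (34.898807525634766, 46.809043884277344), 174.22479248046875)
[ 0.54335369 -0.25089156  0.04650367] [ 0.5540177  -0.23763097  0.05001605]
```

View pics/wr8.png

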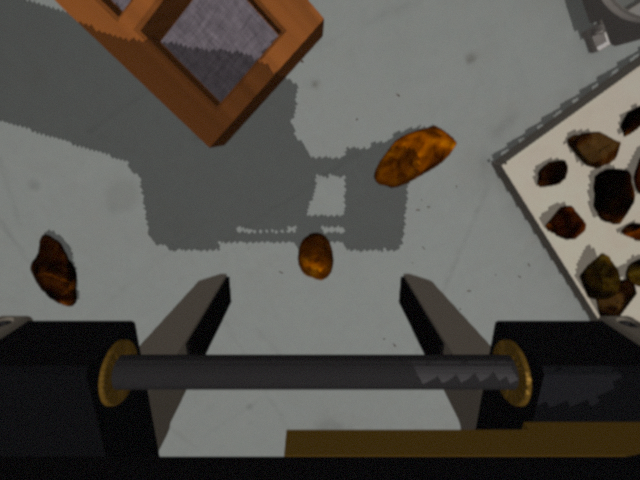

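Request:
step_arm --pt "0 5 0 0 0 0 0" --pt "-1 16 0 0 0 0 0" --pt "-1 30 0 0 0 0 0" --pt "-1 44 0 0 0 0 0" --pt "-1 54 0 0 0 0 0" --pt "-1 60 0 0 0 0 0" --pt "-1 60 0 0 0 0 0" --pt "-1 60 0 0 0 0 60" --force 10

```text
clock: 9.42
tcp_pos: [0.5442, -0.2511, 0.0115]
eef_rot: [-0.913, 1.585, -1.585]
wrist_force: [0.7, 0.2, -0.1]
grip_width: 0.968
```

Request:
step_arm --pt "0 0 0 0 0 0 100" --pt "0 0 0 0 0 0 140" --pt "0 0 0 0 0 0 170" --pt "0 0 0 0 0 0 255" --pt "0 0 0 0 0 0 255" --pt "0 0 0 0 0 0 255" --pt "0 0 0 0 0 0 255" --pt "0 0 0 0 0 0 255"

```text
clock: 10.08
tcp_pos: [0.5442, -0.251, 0.0117]
eef_rot: [-0.913, 1.585, -1.585]
wrist_force: [0.1, 0.6, -0.3]
grip_width: 0.403
```

Request:
step_arm --pt "0 0 0 0 0 0 255" --pt "0 0 0 0 0 0 255" --pt "0 0 0 0 0 0 255" --pt "0 0 0 0 0 0 255" --pt "0 0 0 0 0 0 255" --pt "0 0 0 0 0 0 255"

```text
clock: 10.58
tcp_pos: [0.5441, -0.251, 0.0116]
eef_rot: [-0.913, 1.585, -1.585]
wrist_force: [-0.4, 0.4, 1.0]
grip_width: 0.243
```

```bash
python3 - <<'E'
from h import *
goal([.5434,-.2506,.100],-30.2)
f=show('wrist','wr9')
E
```

```text
shift [  0.  -88.4  -0.8] turn [0.01 0.06 0.  ]
shift [  0.  -88.4  -0.8] turn [ 1.0000e-02 -1.7994e+02 -2.0000e-02]
now [ 0.5441 -0.251   0.0116] grip 0.24283972747879282 clk 10.5833 F [-0.4  0.4  1. ] q [ 0.23  0.81  0.27  1.77 -0.35  0.61  0.18]
```

View pics/wr9.png

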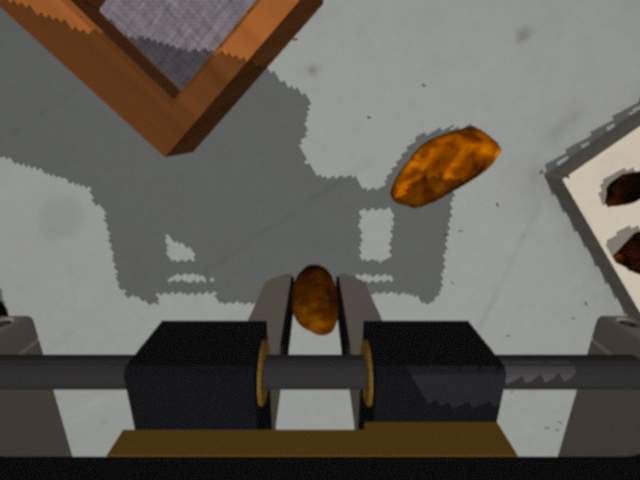

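Request:
step_arm --pt "0 -3 0 0 0 0 255" --pt "0 -10 0 0 0 0 255" --pt "0 -24 0 0 0 0 255" --pt "0 -42 0 0 0 0 255" --pt "0 -62 0 0 0 0 255" --pt "0 -80 0 0 0 0 255" --pt "0 -88 0 0 0 0 255" --pt "0 -88 0 0 0 0 255"

```text
clock: 11.3
tcp_pos: [0.5456, -0.2518, 0.1021]
eef_rot: [-0.91, 1.581, -1.588]
wrist_force: [0.3, -0.1, -1.2]
grip_width: 0.247
```

```bash
python3 - <<'E'
from h import *
goal([.562,-.1072,.1],-30.2)
f=show('wrist','wr10')
P=np.array([w(f,u,v) for u in range(298,332) for v in range(268,330)]); print(np.percentile(P[:,2],[50,95,99]).round(4))
E
```

```text
shift [-133.3    1.9  -58.5] turn [-0.28  0.06 -0.03]
shift [-133.3    1.9  -58.5] turn [-4.0000e-02 -1.7994e+02  4.5000e-01]
now [ 0.5456 -0.2518  0.1021] grip 0.24683296076715006 clk 11.3 F [ 0.3 -0.1 -1.2] q [ 0.19  0.69  0.33  1.71 -0.3   0.79  0.14]
[0.1293 0.1387 0.1399]
```

View pics/wr10.png

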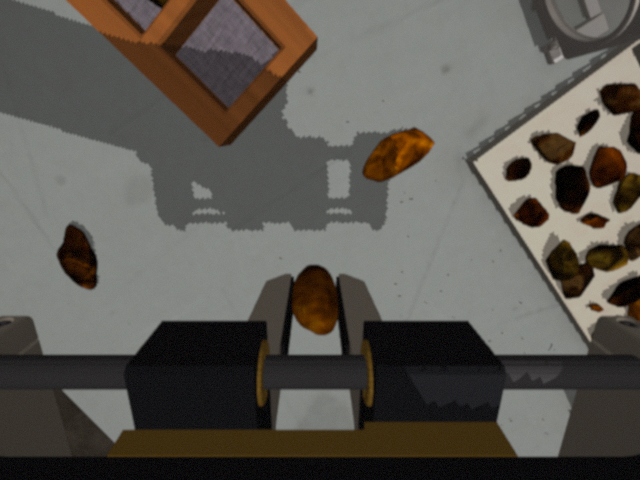

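Request:
step_arm --pt "-8 0 -3 0 0 0 255" --pt "-26 0 -11 0 0 0 255" --pt "-48 0 -21 0 0 0 255" --pt "-72 0 -31 0 0 0 255" --pt "-96 0 -42 0 0 0 255" --pt "-116 0 -51 0 0 0 255" --pt "-128 0 -56 0 0 0 255" --pt "-133 0 -58 0 0 0 255"

```text
clock: 12.02
tcp_pos: [0.5605, -0.103, 0.0983]
eef_rot: [-0.917, 1.585, -1.579]
wrist_force: [-0.2, -0.8, -0.4]
grip_width: 0.247
```

Request:
step_arm --pt "0 0 0 0 0 0 255" --pt "0 0 0 0 0 0 255" --pt "0 0 0 0 0 0 255"

```text
clock: 12.27
tcp_pos: [0.5604, -0.1092, 0.0996]
eef_rot: [-0.912, 1.586, -1.589]
wrist_force: [-0.2, 0.7, -0.7]
grip_width: 0.246
```

```bash
python3 - <<'E'
from h import *
goal([.562,-.1072,.06],-30.2)
f=show('wrist','wr11')
E
```

```text
shift [-2.6 39.6  0.3] turn [-0.04 -0.11  0.09]
shift [-2.6 39.6  0.3] turn [-1.4000e-01  1.7989e+02 -6.0000e-02]
now [ 0.5604 -0.1092  0.0996] grip 0.24608602584007425 clk 12.2667 F [-0.2  0.7 -0.7] q [-0.07  0.66  0.35  1.8  -0.31  0.74 -0.08]
```

View pics/wr11.png

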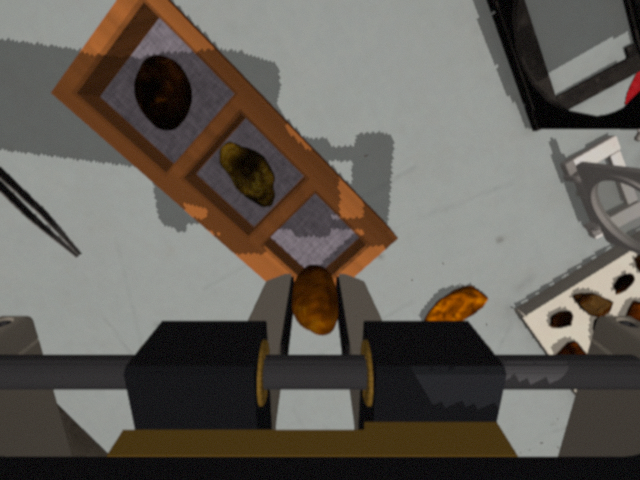

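```bash
python3 - <<'E'
from h import *
f=pickle.load(open('wrist.pkl','rb'))
im=f['img'][170:300,220:420]; save('cr11',cv2.resize(im,None,fx=4,fy=4,interpolation=3))
for p in [(396,239),(315,191),(367,237),(53,92)]: print(p,(wz(f,*p,.034)*1000).round(1))
a=np.radians(14.76);x=np.array([np.cos(a),np.sin(a)]);y=np.array([-np.sin(a),np.cos(a)]);c=np.array([562.9,-107.2])
print('inner ++',c+27*x+27*y,'+-',c+27*x-27*y, 'outer +-',c+47*x-38.5*y)
E
```

```text
(396, 239) [ 613.6 -133.8   34. ]
(315, 191) [580.3 -73.2  34. ]
(367, 237) [ 595.9 -121.7   34. ]
(53, 92) [467.4  67.4  34. ]
inner ++ [582.13023058 -74.21215024] +- [ 595.88784976 -126.43023058] outer +- [ 618.15774286 -132.45533317]
```

View pics/cr11.png

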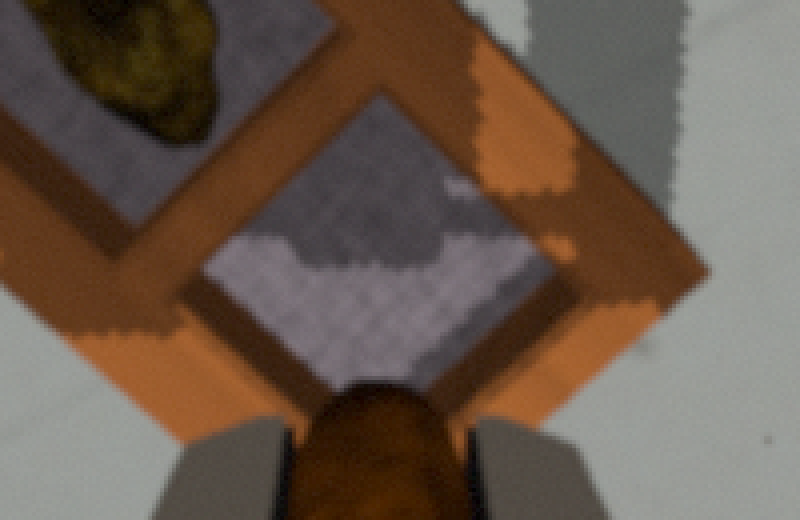

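```bash
python3 - <<'E'
from h import *
f=pickle.load(open('wrist.pkl','rb'))
L=wz(f,263.5,243.5,.034);Rr=wz(f,365.3,242,.034);T=wz(f,315,193,.034)
print(L,Rr,T,(L+Rr)/2,np.linalg.norm(L-Rr),np.linalg.norm(L-T),np.linalg.norm(Rr-T))
t=pickle.load(open('top.pkl','rb'))
save('cr_top',cv2.resize(t['img'][185:270,350:410],None,fx=7,fy=7,interpolation=2))
E
```

```text
[ 0.52791443 -0.08756682  0.034     ] [ 0.59307286 -0.1244432   0.034     ] [ 0.57955179 -0.07437817  0.034     ] [ 0.56049365 -0.10600501  0.034     ] 0.07486981787358726 0.05329500239292396 0.051858718819116086
```

View pics/cr_top.png

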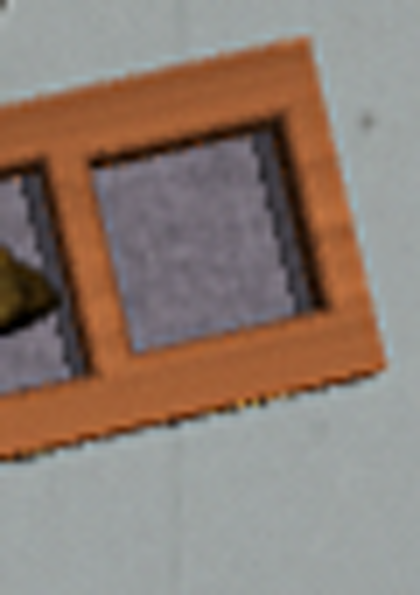

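Request:
step_arm --pt "-1 8 0 0 0 0 255" --pt "-3 20 0 0 0 0 255" --pt "-3 34 0 0 0 0 255" --pt "-3 46 0 0 0 0 255" --pt "-3 54 0 0 0 0 255" --pt "-3 57 0 0 0 0 255" --pt "-3 57 0 0 0 0 255" --pt "-3 57 0 0 0 0 255"

```text
clock: 12.98
tcp_pos: [0.5624, -0.1046, 0.0426]
eef_rot: [-0.913, 1.585, -1.586]
wrist_force: [0.1, -0.3, 0.1]
grip_width: 0.244
```

```bash
python3 - <<'E'
from h import *
goal([.5615,-.1067,.022],-30.2)
f=show('wrist','wr12',(180,160,460,380),2.8)
# projection of TCP-level points: along jaw axis
s=monitor.observe(); M=R.from_rotvec(s['eef_rot']).as_matrix()
for off in [(0,-.03),(0,0),(0,.03)]:
    p=s['tcp_pos']+M@np.array([off[0],0,off[1]]); c=f['view']@np.append(p,1); print(f['cx']+f['fx']*c[0]/-c[2], f['cy']+f['fy']*c[1]/c[2])
E
```

```text
shift [ 2.3 20.6  0.3] turn [-0.01  0.04  0.01]
shift [ 2.3 20.6  0.3] turn [ 2.0000e-02 -1.7996e+02  1.0000e-02]
now [ 0.5624 -0.1046  0.0426] grip 0.24422389459220104 clk 12.9833 F [ 0.1 -0.3  0.1] q [-0.04  0.74  0.31  1.83 -0.35  0.62 -0.05]
263.12131403655815 286.4264758282252
317.74989687603954 286.37014322299683
372.39063951528476 286.3137980786694
```

View pics/wr12.png

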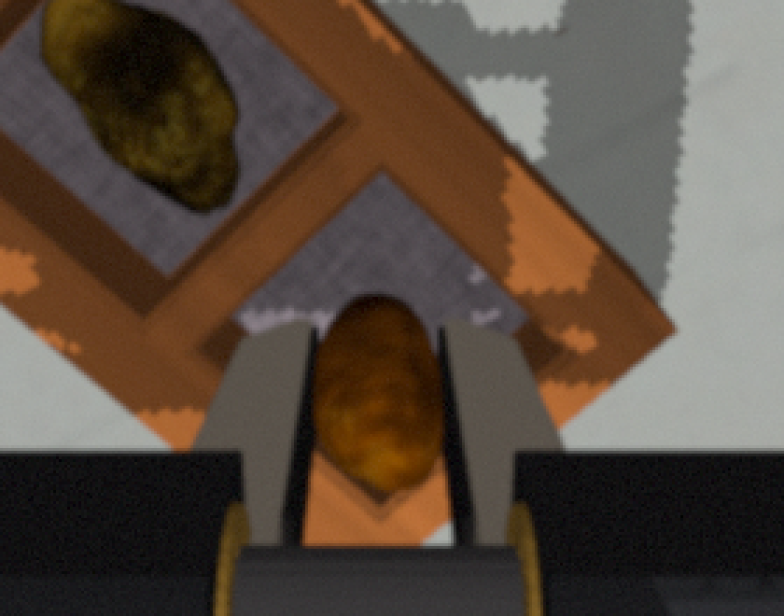

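Request:
step_arm --pt "1 2 1 0 0 0 255" --pt "1 5 1.5 0 0 0 255" --pt "1 9 1.5 0 0 0 255" --pt "1 13 1.5 0 0 0 255" --pt "1 16 1.5 0 0 0 255" --pt "1 18 1.5 0 0 0 255" --pt "1 18 1.5 0 0 0 255" --pt "1 18 1.5 0 0 0 255"

```text
clock: 13.7
tcp_pos: [0.563, -0.1059, 0.0245]
eef_rot: [-0.913, 1.585, -1.585]
wrist_force: [0.1, -0.2, -0.7]
grip_width: 0.244
```

```bash
python3 - <<'E'
from h import *
goal([.5615,-.1067,.022],-30.2)
f=show('wrist','wr13',(180,160,460,380),2.8)
P=np.array([w(f,u,v) for u in range(298,332) for v in range(268,330)]); print(np.percentile(P[:,2],[50,95,99]).round(4))
E
```

```text
shift [ 1.5  2.5 -0.9] turn [0.02 0.06 0.01]
shift [ 1.5  2.5 -0.9] turn [ 2.0000e-02 -1.7994e+02 -3.0000e-02]
now [ 0.563  -0.1059  0.0245] grip 0.24440351323642592 clk 13.7 F [ 0.1 -0.2 -0.7] q [-0.03  0.77  0.29  1.84 -0.37  0.59 -0.04]
[0.0515 0.061  0.0621]
```

View pics/wr13.png

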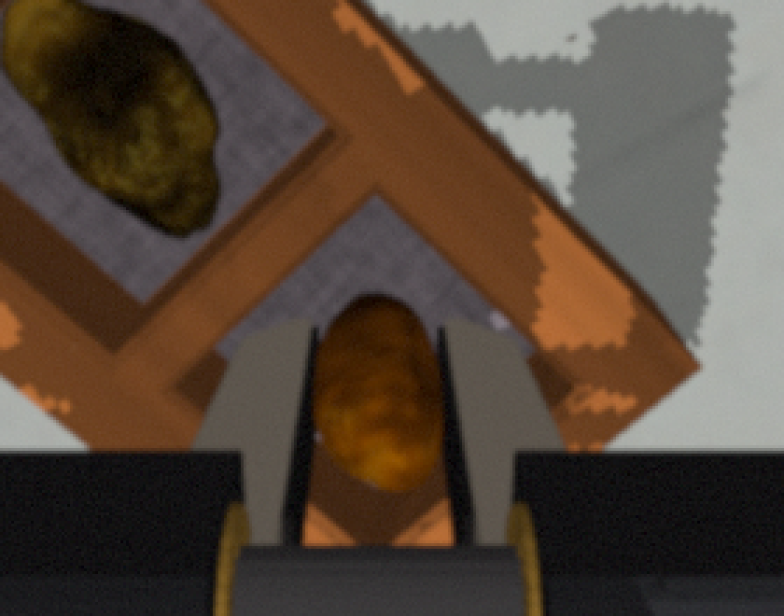

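The egg is centred in the small pocket with clearance all round, and its bottom is about 5 mm above the floor. I'll lower it a touch more, then open a little.

Request:
step_arm --pt "0.5 1 0 0 0 0 255" --pt "1 3 0 0 0 0 255" --pt "1 3 0 0 0 0 255" --pt "1 3 0 0 0 0 255"

```text
clock: 14.08
tcp_pos: [0.5625, -0.1069, 0.0216]
eef_rot: [-0.913, 1.585, -1.585]
wrist_force: [0.1, -0.6, 0.3]
grip_width: 0.244
```

Request:
step_arm --pt "0 0 0 0 0 0 188" --pt "0 0 0 0 0 0 182" --pt "0 0 0 0 0 0 177" --pt "0 0 0 0 0 0 172" --pt "0 0 0 0 0 0 172" --pt "0 0 0 0 0 0 172" --pt "0 0 0 0 0 0 172" --force 8

```text
clock: 14.67
tcp_pos: [0.562, -0.1067, 0.0216]
eef_rot: [-0.914, 1.586, -1.585]
wrist_force: [-1.9, -0.0, 0.6]
grip_width: 0.323
```

```bash
python3 - <<'E'
from h import *
goal([.5615,-.1067,.12],-30.2)
f=show('wrist','wr14',(180,160,460,380),2.8)
E
```

```text
shift [  0.3 -98.4  -0.5] turn [0.08 0.06 0.02]
shift [  0.3 -98.4  -0.5] turn [ 4.0000e-02 -1.7994e+02 -1.2000e-01]
now [ 0.562  -0.1067  0.0216] grip 0.32289108485963836 clk 14.6667 F [-1.9 -0.   0.6] q [-0.03  0.77  0.29  1.84 -0.37  0.58 -0.03]
```

View pics/wr14.png

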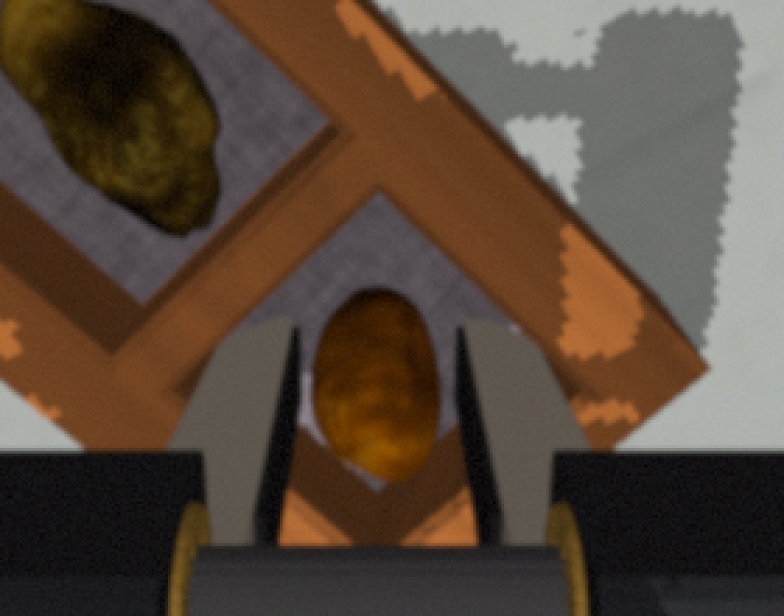

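The egg stands free between the fingers in the small pocket. Going straight up.

Request:
step_arm --pt "0 -3 0 0 0 0 172" --pt "0 -9 0 0 0 0 172" --pt "0 -20 0 0 0 0 172" --pt "0 -36 0 0 0 0 172" --pt "0 -58 0 0 0 0 172" --pt "0 -84 0 0 0 0 172" --pt "0 -108 0 0 0 0 172" --pt "0 -120 0 0 0 0 172"

```text
clock: 15.38
tcp_pos: [0.5651, -0.1075, 0.1463]
eef_rot: [-0.906, 1.579, -1.588]
wrist_force: [1.5, 0.4, 0.4]
grip_width: 0.322
```

Request:
step_arm --pt "-15 0 0 0 0 0 172" --pt "-40 0 0 0 0 0 172" --pt "-65 0 0 0 0 0 172" --pt "-85 0 0 0 0 0 172" --pt "-95 0 0 0 0 0 172" --pt "-100 0 0 0 0 0 172" --pt "-100 0 0 0 0 0 172" --pt "-100 0 0 0 0 0 172"

```text
clock: 16.05
tcp_pos: [0.6123, -0.0214, 0.1414]
eef_rot: [-0.913, 1.586, -1.587]
wrist_force: [-0.2, 0.5, 0.4]
grip_width: 0.327
```

```bash
python3 - <<'E'
from h import *
goal([.5615,-.1067,.12],-30.2)
f=show('wrist','wr15'); f=show('top','top15',(240,150,440,300),4)
P=np.array([w(f,u,v) for u in range(365,393) for v in range(200,232)]); print('egg top',P[:,2].max())
show('scene','sc15',(230,180,430,320),4)
E
```

```text
shift [99.3 21.6 -1. ] turn [ 0.01 -0.    0.08]
shift [99.3 21.6 -1. ] turn [-1.3e-01  1.8e+02  1.0e-02]
now [ 0.6123 -0.0214  0.1414] grip 0.32671286799452753 clk 16.05 F [-0.2  0.5  0.4] q [-0.23  0.66  0.38  1.64 -0.3   0.9  -0.26]
egg top 0.9370865443863695
```

View pics/top15.png

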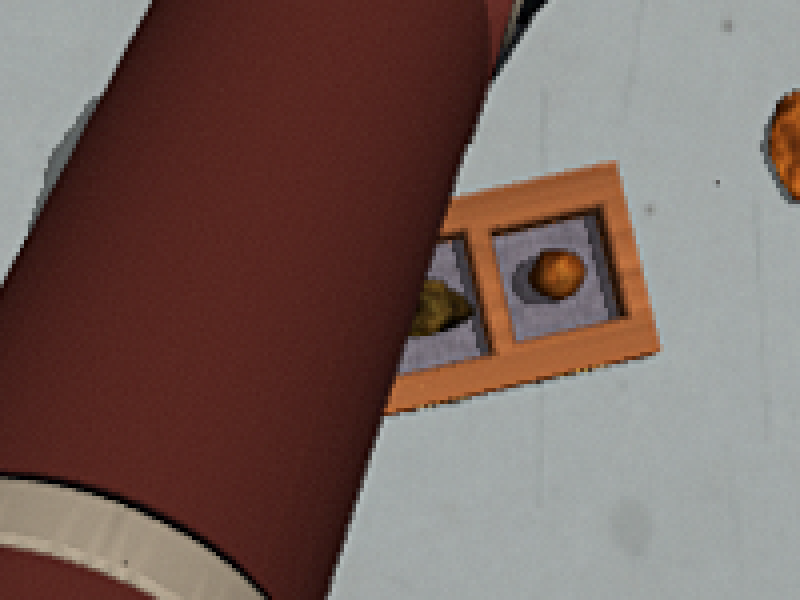

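View pics/sc15.png

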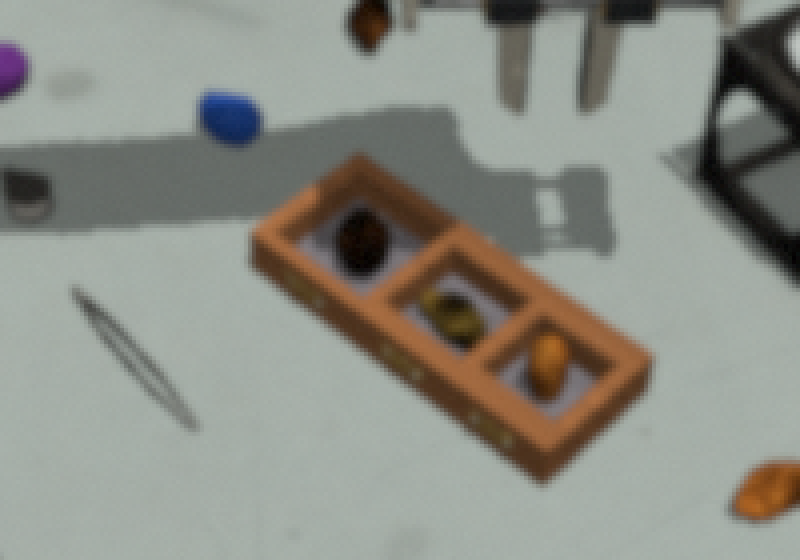

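View pics/wr15.png

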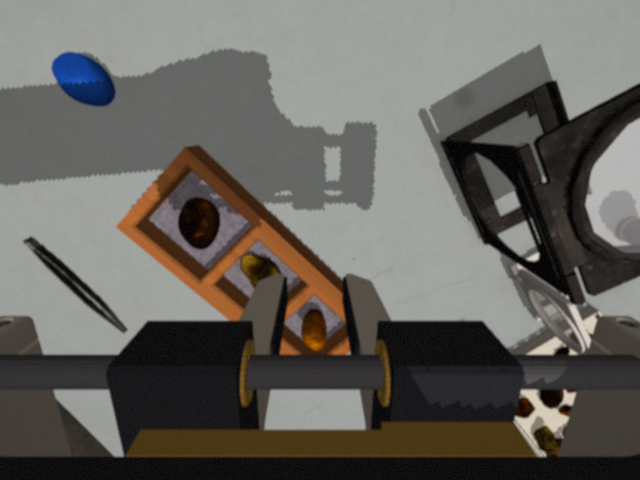

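All views show both pebbles in their pockets with the gripper clear. Handing in.

```bash
python3 - <<'E'
from h import *
print(ctrl.job_done())
E
```

```text
the job is handed in; nothing more can be done
None
```

I put both pebbles away and handed the job in at about 16 s. The broad round pebble is in the largest pocket. The slim egg went in second and stands upright in the smallest pocket. I lowered each to within about 5 mm of the pocket floor before letting go.

- **Final checks:** The wrist and scene pictures show both pebbles inside their pockets. The top picture confirms the egg, but the arm hid the large pocket in it. The gripper was clear, at about 0.14 m. The blue and purple look-alikes, the flakes and the tools were not touched, and every wrist force reading stayed under about 2 N.
- **Lower grip on the broad pebble:** I began lifting before the fingers had fully closed, so it sat about 9 mm lower in the hand than planned. The grip held, and I allowed for this when placing it.
- **Camera disagreement:** The two cameras differed by up to about 2.5 mm on pocket and pebble centres, and by about 4 mm on one outer corner of the block. I averaged the centres and then centred by eye in the wrist picture.
- **Check that failed:** The last depth reading of the egg's top came back as 0.94 m, a false value, so its final height rests on the pictures alone.

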